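# Put away two specimen pots and present the heavier

### The job

Put the two closed specimen pots away in the grey tray, each gently set down and let go in the nest that fits its shape, and feel which is the heavier as you lift them in turn. When both have stood in their nests, take the heavier one (it still has its metal specimen inside) out again and finish while still holding it upright over the middle of the steel dish, with its underside about 10 cm above the dish's rim; the lighter pot stays in its nest, and the other things on the bench are left alone.

Things in the scene. Friction and masses are not known exactly. Their poses are not given: they have to be found in the camera images.
- round_pot: Closed round pot, 52 mm in diameter (lid 53). Origin: centre of underside, z up, x and y square to the knob. Aluminium body 50 high, fixed white lid 18 high (top at 68), then a square black knob 28 x 28, 36 high (68 to 104 above the underside), the place to grip. Weighs 0.16 to 0.22 kg or 0.34 to 0.45 kg; which pot is heavy changes every time and cannot be seen.
- square_pot: Closed square pot, 46 x 46 mm (lid 47), sides square to the knob. Origin: centre of underside, z up, x and y square to the knob. Aluminium body 50 high, fixed white lid 18 high (top at 68), then a square black knob 28 x 28, 36 high (68 to 104 above the underside), the place to grip. Weighs 0.16 to 0.22 kg or 0.34 to 0.45 kg; which pot is heavy changes every time and cannot be seen.
- tray: Grey plastic tray block 95 (x) x 200 (y) x 24 mm high, fixed to the bench at any yaw, with a round and a square nest 104 mm apart. Origin: centre of the underside.
- tray_hole0 (a point): Centre of the mouth of the round nest, on the tray's top face, 24 mm above the bench: diameter 56 mm, 16 mm deep (floor 8 mm above the bench), for the round pot. z up.
- tray_hole1 (a point): Centre of the mouth of the square nest, on the tray's top face, 24 mm above the bench: 50 x 50 mm with sides along the tray's x and y, 16 mm deep (floor 8 mm above the bench), for the square pot. z up.
- dish: Shallow round steel dish, empty, 120 mm across the rim, 25 mm high, fixed to the bench. Origin: centre of the underside.
- stopper: Bystander: black rubber stopper, 30 mm wide, 28 mm high. Origin: centre of the underside.
- spatula: Bystander: steel spatula 180 mm long, lying along its x, flat on the bench. Origin: centre of the underside.
- beaker: Bystander: glass beaker, 68 mm wide, 85 mm high. Origin: centre of the underside.
- glass_dish: Bystander: glass dish, 120 mm wide, 40 mm high. Origin: centre of the underside.
- jar: Bystander: white jar with blue cap, 60 mm wide, 75 mm high. Origin: centre of the underside.
- sponge_block: Bystander: yellow cleaning block 100 x 65 x 30 mm. Origin: centre of the underside.
Not all that is in view belongs to the job. Leave any yellow look-alike of the round_pot alone.

How it is judged:
By the outcome, as a careful person would: the job done as asked, in the order asked, and still so for the second after the job is handed in, while the arm keeps its last pose, push and grip.
It also fails if it takes over 72 s, if anything falls off the work surface, if the arm or the gripper's body presses on something with over 40 N, if the wrist force passes 120 N, or if a joint passes its speed limit or range.

### The arm

A 7-joint arm with a two-finger parallel gripper is mounted at the origin on the work surface. World frame = base frame: x ahead of the robot, y to its left, z up, the work surface at z = 0. Lengths are in mm, angles in rad, forces in N, time in s.
With the tool pointing down it reaches from about 350 to 900 mm from the base axis. Payload 8.1 kg.
Tool frame: the origin (TCP) lies midway between the tips of the shut fingers; the grasp point (between the pads) lies 19 mm behind it (bot.pinch_z is the distance from the TCP to the grasp point, in mm); z points along the fingers, y is the direction in which the jaws open and shut (so a half turn about z gives the same grasp; the last joint's range is limited). The gripper opens to 92 mm and grips with 3 to 60 N. Pads are 19 mm wide; open, the fingers measure 130 mm over their backs; the gripper's body (75 mm by 190 mm) begins 47 mm behind the grasp point.
Start: joints at [1.118, 0.434, 0.025, 1.573, -0.012, 1.134, -0.075], TCP at [214.171, -587.173, 226.742] pointing down, gripper open.
Joint ranges: [-2.62, 2.62], [-0.44, 2.09], [-1.27, 1.32], [0.08, 2.57], [-1.32, 4.46], [0.12, 2], [-2.74, 2.74]. Speed limits (rad/s): [2.22, 2.22, 3.01, 3.01, 3.14, 3.14, 3.14].

### API

Orientations are given as a unit quaternion [w, x, y, z].
In Python, from workcell import bot gives the robot as it stands. The module is installed in compiled form; this text tells all that it offers.
- The arm moves only by the tool move_arm, never from a script. Its argument "deltas" is a list of rows, each a list of 2 entries, a list of its own where there are three numbers: the shift along the tool's x, y, z in mm, then the turn, a rotation vector about the tool's x, y, z in rad. A call has 1 to 10 rows; each row is the pose to reach, as a shift and turn from the pose commanded when the call began, along the tool's axes at that moment; what a row does not reach only later rows make up. A row lasts 1/12 s, in which the tool goes at most 41.7 mm and 7.16 degrees, less where a joint would pass 70% of its speed; a pose out of reach is approached as far as the arm can. A call with a gripper value outside its range is refused whole. "jaw" is the finger opening in mm, from 0 to 91.8, set as the call begins (left out, the last holds). The fingers move at their own pace and stop on an object; "newtons" is the grip in N (left out, the last holds). Time passes only in rows, so rows that repeat a pose let the fingers close. It gives the time, the measured TCP pose, the force and the opening at its end, in the units of the state.
- bot.get_state(): the state, without advancing time (a new reading comes with each control period).
- bot.capture(name): name is "scene" or "top"; returns a dict with "image" (420x560x3 uint8, blue, green, red), "depth" (420x560 float32, mm along the optical axis (not along the pixel's ray), 0 where there is no reading), "fx", "fy", "cx", "cy" (pixels), "position" and "attitude" of the camera in the world. Camera axes: x right, y down, z forward; pixel columns grow to the right and rows downward; lengths in mm; the calibration is good to about 2 mm. A picture is of the moment at which its call begins.
- bot.sign_off(): hands the job in, once; it reports no verdict.
The state is a dict: "time_s": time; "q": joint angles; "joint_velocities": joint speeds; "tau": joint torques, N m; "position": TCP position; "tool_rot": TCP orientation; "contact_force": force on the tool from outside, world axes, zero at the start; "wrist_torque": the same for the moment, N m; "width": finger opening in mm.
Only numpy, scipy, OpenCV 4.12 (cv2) and the standard library are available. Lean on these libraries where they do the work, as an engineer would, in place of code of your own. Each camera call takes 0.05 s, during which the arm holds its last target.

## Working session

There is one attempt and no reset: what is moved stays moved. The work goes in short steps, Python scripts to look and compute and a tool call to move; the robot and the scene stay as the last step left them, time stands still between calls to the robot, and variables do not carry over. Pictures are saved under pics/ and viewed, and the job is handed in when it is done.

Besides the shell and the picture viewer there is one more tool, called as a command line: name --argument value ..., lists and objects as JSON in quotes. move_arm: Moves the arm, as the interface text tells. Its arguments: {"type":"object","properties":{"deltas":{"type":"array","items":{"type":"array"}},"jaw":{"type":"number"},"newtons":{"type":"number"}},"required":["deltas"]}

```bash
mkdir -p pics
python3 - <<'E'
from workcell import bot
import cv2,numpy as np,pickle
s=bot.get_state()
print({k:np.round(v,3).tolist() for k,v in s.items()}, bot.pinch_z)
for n in("scene","top"):
    c=bot.capture(n); pickle.dump(c,open(n+"0.pkl","wb")); cv2.imwrite(f"pics/{n}0.png",c["image"])
    print(n,c["fx"],c["fy"],c["cx"],c["cy"],c["position"],c["attitude"])
E
```

```text
{'time_s': 0.0, 'q': [1.118, 0.435, 0.025, 1.574, -0.012, 1.134, -0.075], 'joint_velocities': [0.0, -0.003, 0.001, -0.001, 0.001, -0.0, 0.002], 'tau': [-0.0, -66.785, 0.985, -31.446, -0.06, 0.043, 0.0], 'position': [214.009, -586.673, 225.946], 'tool_rot': [-0.001, 0.985, 0.174, -0.0], 'contact_force': [0.941, -0.557, 0.49], 'wrist_torque': [-0.054, -0.004, 0.048], 'width': 91.988} 18.8
scene 469.5074067793446 469.5074067793446 283.3765139961086 204.50388389809154 [1351.10688991  651.67738929  756.94154221] [-0.19939845  0.3726605   0.79823302 -0.42917183]
top 399.27009268805193 399.27009268805193 282.313949944866 211.23850018257792 [ 429.39542943   -5.23210108 1336.40385767] [ 0.03992852 -0.70144856  0.71032369 -0.04261328]
```

View pics/scene0.png

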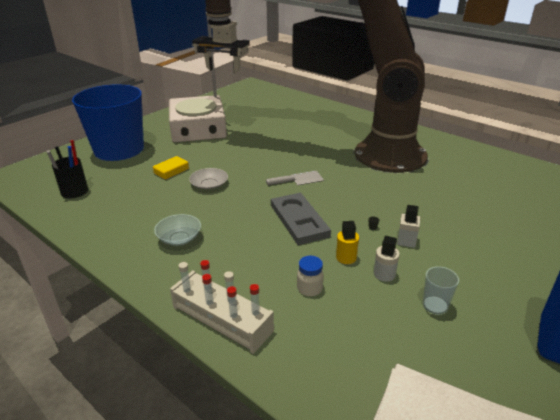

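View pics/top0.png

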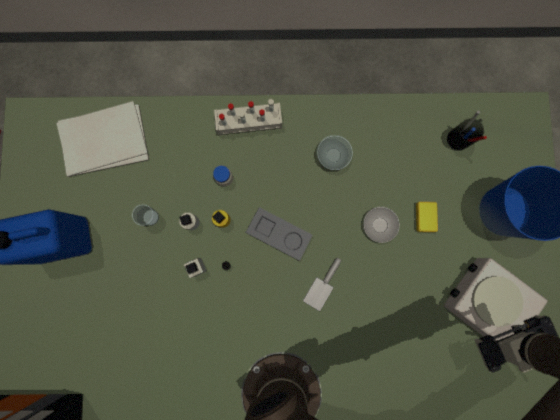

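Top view: white round pot ~(187,220), yellow look-alike ~(220,218), white square pot ~(193,268), tray ~(280,234), steel dish ~(381,225) and glass dish ~(334,154). I'll confirm these in an enlarged crop.

```bash
cat > h.py <<'E'
import numpy as np,pickle
from scipy.spatial.transform import Rotation as R
def rot(q): return R.from_quat([q[1],q[2],q[3],q[0]])
def ray(c,uv,z):
    uv=np.atleast_2d(np.asarray(uv,float))
    d=np.c_[(uv[:,0]-c["cx"])/c["fx"],(uv[:,1]-c["cy"])/c["fy"],np.ones(len(uv))]
    d=rot(c["attitude"]).apply(d); p=np.array(c["position"])
    return p+d*((z-p[2])/d[:,2])[:,None]
def proj(c,P):
    d=rot(c["attitude"]).inv().apply(np.atleast_2d(P)-np.array(c["position"]))
    return np.c_[d[:,0]/d[:,2]*c["fx"]+c["cx"],d[:,1]/d[:,2]*c["fy"]+c["cy"]]
def cloud(c):
    h,w=c["depth"].shape; v,u=np.mgrid[:h,:w]; z=c["depth"]
    d=np.stack([(u-c["cx"])/c["fx"]*z,(v-c["cy"])/c["fy"]*z,z],-1).reshape(-1,3)
    P=rot(c["attitude"]).apply(d)+np.array(c["position"]); P=P.reshape(h,w,3); P[z<=0]=np.nan
    return P
E
python3 - <<'E'
from h import *
import cv2
t=pickle.load(open("top0.pkl","rb"));s=pickle.load(open("scene0.pkl","rb"))
a=cv2.resize(t["image"][190:290,170:330],None,fx=5,fy=5,interpolation=cv2.INTER_CUBIC);cv2.imwrite("pics/ct.png",a)
b=cv2.resize(s["image"][180:300,265:445],None,fx=4.4,fy=4.4,interpolation=cv2.INTER_CUBIC);cv2.imwrite("pics/cs.png",b)
for n,c in(("top",t),("scene",s)):
    P=cloud(c); print(n,"nodepth",np.isnan(P[...,0]).mean())
    g=P[...,2]; print(np.nanmedian(g[150:330,130:330]))
P=cloud(t)
for u,v in((187,220),(220,218),(193,268),(280,234),(381,225),(226,266)): print(u,v,P[v,u].round(1))
E
```

```text
top nodepth 0.004107142857142857
-1.0703823295150414
scene nodepth 0.0038945578231292517
1.6811801113619822
187 220 [550.2 284.5 105. ]
220 218 [555.7 183.2 100.1]
193 268 [402.7 264.9 100.6]
280 234 [508.   -2.6  25.1]
381 225 [ 535.6 -342.6   -1.7]
226 266 [406.2 174.   26.7]
```

View pics/ct.png

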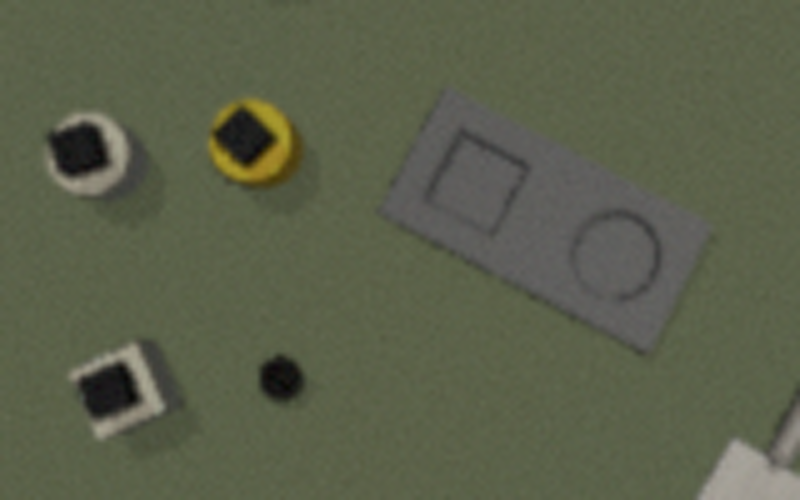

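View pics/cs.png

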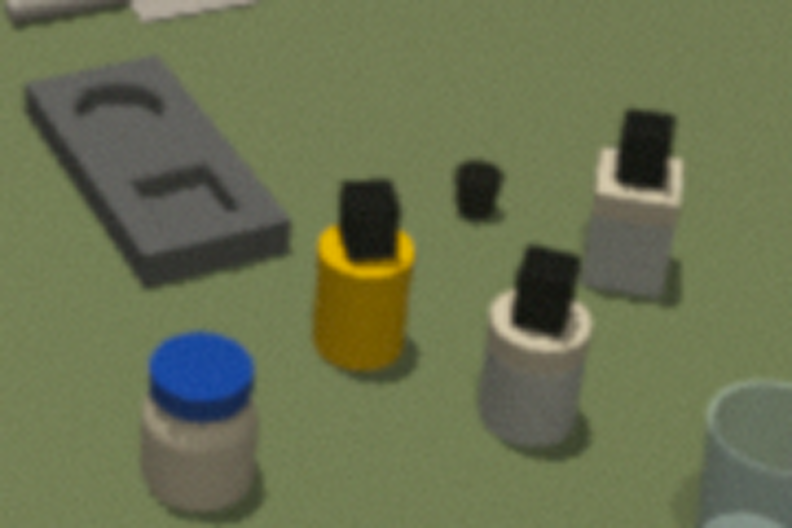

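The crops confirm it. Crop px (80,150) is the white-lidded round pot, (250,140) is the all-yellow look-alike to avoid, and (115,390) is the square pot. The tray has its square nest at (478,180) and its round nest at (615,255). Next I'll measure poses.

```bash
cat > meas.py <<'E'
from h import *
import cv2
def up(c,box,f=6):
    x0,y0,x1,y1=box
    return cv2.resize(c["image"][y0:y1,x0:x1],None,fx=f,fy=f,interpolation=cv2.INTER_CUBIC)
def back(p,box,f=6): return (np.asarray(p,float)+.5)/f-.5+np.array(box[:2])
def cont(m):
    cs,_=cv2.findContours(m.astype(np.uint8),cv2.RETR_EXTERNAL,cv2.CHAIN_APPROX_NONE)
    return max(cs,key=cv2.contourArea)[:,0,:]
def rect(xy):
    r=cv2.minAreaRect(np.float32(xy)); return np.round(r[0],1),np.round(r[1],1),round(r[2],1)
def knob(c,box,z=104):
    im=up(c,box); m=im.max(2)<50
    k=cont(m); return rect(ray(c,back(k,box),z)[:,:2])
def lid(c,box,z=68):
    im=up(c,box).astype(int); m=(im.min(2)>110)|(im.max(2)<50)   # lid+knob
    k=cont(m&True); k=cv2.convexHull(k)[:,0,:]; return ray(c,back(k,box),z)[:,:2]
E
python3 - <<'E'
from meas import *
t=pickle.load(open("top0.pkl","rb"));s=pickle.load(open("scene0.pkl","rb"))
R_=(176,208,200,234);Q=(180,256,206,280);
for n,b in(("round",R_),("square",Q)):
    print(n,"knob",knob(t,b))
    im=up(t,b).astype(int);lm=(im.min(2)>105); k=cont(lm|(im.max(2)<50)); 
    xy=ray(t,back(k,b),68)[:,:2]; print("lid+knob rect",rect(xy))
    cv2.imwrite(f"pics/m_{n}.png",(lm*255).astype(np.uint8)+((im.max(2)<50)*120).astype(np.uint8))
# tray
b=(240,200,320,265);im=up(t,b);hsv=cv2.cvtColor(im,cv2.COLOR_BGR2HSV)
m=((hsv[...,1]<45)).astype(np.uint8);m=cv2.morphologyEx(cv2.GaussianBlur(m*255,(0,0),4)//128*1,cv2.MORPH_OPEN,np.ones((15,15)))
cv2.imwrite("pics/m_tray.png",m*255)
k=cont(m);print("tray",rect(ray(t,back(k,b),24)[:,:2]))
# dish in cloud
P=cloud(t)[190:260,345:418].reshape(-1,3);d=P[(P[:,2]>8)&(P[:,2]<40)]
print("dish",cv2.minEnclosingCircle(np.float32(d[:,:2])),d.mean(0))
for n in("scene",):
    P=cloud(s)[185:245,260:335].reshape(-1,3);d=P[(P[:,2]>17)&(P[:,2]<32)];print("tray scene cloud",rect(d[:,:2]),np.median(d[:,2]))
    P=cloud(s)[215:260,330:365].reshape(-1,3)
P=cloud(t)[195:265,240:320].reshape(-1,3);d=P[(P[:,2]>15)&(P[:,2]<35)];print("tray top cloud",rect(d[:,:2]),np.median(d[:,2]),d.mean(0))
# scene knobs cloud
for n,b in(("round",(374,234,402,258)),("square",(400,203,424,225))):
    im=up(s,b);m=im.max(2)<50;k=cont(m);print(n,k.min(0),k.max(0))
    cv2.imwrite(f"pics/s_{n}.png",im)
E
python3 -c "
import cv2,numpy as np
a=[cv2.imread(f'pics/{n}.png') for n in('m_round','m_square','m_tray','s_round','s_square')]
o=np.zeros((600,800,3),np.uint8);x=0
for i in (0,1,3,4):
  h,w=a[i].shape[:2];o[:h,x:x+w]=a[i];x+=w+5
h,w=a[2].shape[:2];o[180:180+h,:w]=a[2]
cv2.imwrite('pics/mm.png',o)"
```

```text
round knob (array([551.5, 290.2]), array([28.1, 30.7]), 15.0)
lid+knob rect (array([555.1, 298.8]), array([29. , 31.5]), 15.0)
square knob (array([403.7, 269.6]), array([25.6, 31. ]), 19.8)
lid+knob rect (array([403.3, 272.6]), array([48. , 46.3]), 24.0)
tray (array([510.4,   1.5]), array([203.5,  98.5]), 61.8)
dish ((550.1194458007812, -364.24493408203125), 111.74891662597656) [ 537.78490146 -347.22739056   15.62063267]
tray scene cloud (array([510.6,   2.2]), array([206.4,  99.3]), 61.6) 24.701808276553322
tray top cloud (array([510.1,   0.8]), array([199.3,  95.3]), 61.7) 22.390715807271818 [5.09414254e+02 2.25216856e-01 2.23117888e+01]
round [49 15] [133 131]
square [34 15] [105 116]
```

View pics/mm.png

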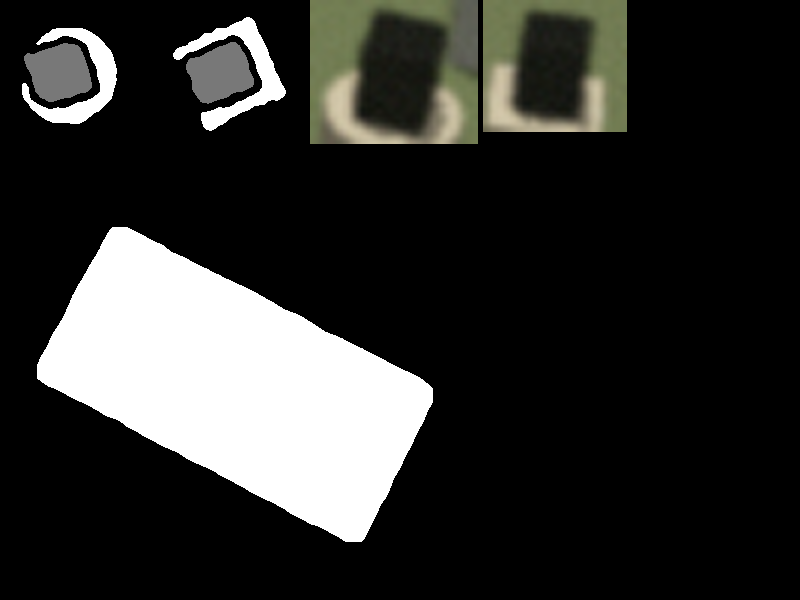

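The masks are clean but include the knob and lid side faces that face the camera. I'll cast the far edges onto the top height and the near edges onto the lower height.

```bash
cat >> meas.py <<'E'
def prism(c,pts_uv,yaw,zt,zb):
    """centre/size along yaw axes: edge far from camera cast at zt, near edge at zb"""
    cam=np.array(c["position"])[:2]; a=np.deg2rad(yaw)
    E=np.array([[np.cos(a),np.sin(a)],[-np.sin(a),np.cos(a)]])
    T=ray(c,pts_uv,zt)[:,:2]@E.T; B=ray(c,pts_uv,zb)[:,:2]@E.T; cc=E@cam
    ctr=[];sz=[]
    for i in(0,1):
        if T[:,i].mean()>cc[i]: far=np.percentile(T[:,i],99.);near=np.percentile(B[:,i],1.)
        else: far=np.percentile(T[:,i],1.);near=np.percentile(B[:,i],99.)
        ctr.append((far+near)/2);sz.append(abs(far-near))
    return (E.T@np.array(ctr)).round(1),np.round(sz,1)
E
python3 - <<'E'
from meas import *
t=pickle.load(open("top0.pkl","rb"))
R_=(174,206,202,236);Q=(178,254,208,282)
for n,b,y in(("round",R_,15),("square",Q,22)):
    im=up(t,b).astype(int)
    k=cont(im.max(2)<60); print(n,"knob",prism(t,back(k,b),y,104,68), rect(ray(t,back(k,b),104)[:,:2]))
    k=cont(cv2.morphologyEx(((im.min(2)>100)|(im.max(2)<60)).astype(np.uint8),cv2.MORPH_CLOSE,np.ones((9,9)))); print("   lid",prism(t,back(k,b),y,68,50),rect(ray(t,back(k,b),68)[:,:2]))
# nests: dark lines in top view
b=(240,200,320,265);f=6
g=cv2.cvtColor(up(t,b),cv2.COLOR_BGR2GRAY)
bh=cv2.morphologyEx(cv2.GaussianBlur(g,(0,0),3),cv2.MORPH_BLACKHAT,np.ones((31,31)))
m=(bh>9).astype(np.uint8)
cv2.imwrite("pics/nest.png",np.vstack([g,m*255])[:,:])
cs,_=cv2.findContours(m,cv2.RETR_EXTERNAL,cv2.CHAIN_APPROX_NONE)
for k in cs:
    if cv2.contourArea(cv2.convexHull(k))>3000: print("nest",rect(ray(t,back(k[:,0],b),24)[:,:2]),k[:,0].mean(0)/f+b[:2])
# dish: bright ring top
b=(355,200,408,250);im=up(t,b);hsv=cv2.cvtColor(im,cv2.COLOR_BGR2HSV)
k=cont(cv2.morphologyEx((hsv[...,1]<45).astype(np.uint8),cv2.MORPH_OPEN,np.ones((13,13))));print("dish",cv2.fitEllipse(np.float32(ray(t,back(k,b),25)[:,:2])))
E
```

```text
round knob (array([553.4, 294.3]), array([24. , 24.8])) (array([552. , 290.3]), array([30.1, 31.6]), 16.8)
   lid (array([554.2, 295.6]), array([50.3, 48.6])) (array([553.5, 293.1]), array([51. , 51.9]), 86.8)
square knob (array([403. , 273.3]), array([24.8, 24.8])) (array([403.5, 269.6]), array([26.9, 32.1]), 21.2)
   lid (array([402.7, 274.3]), array([47.9, 44.5])) (array([403.2, 272.7]), array([48.7, 47. ]), 24.6)
nest (array([488.8, -47.1]), array([61.9, 54.9]), 50.4) [294.31453901 239.67092199]
nest (array([535.8,  46.8]), array([57.5, 56.6]), 61.5) [266.08780649 225.06328694]
dish ((536.2593994140625, -335.6115417480469), (121.12518310546875, 121.77197265625), 19.6643009185791)
```

View pics/nest.png

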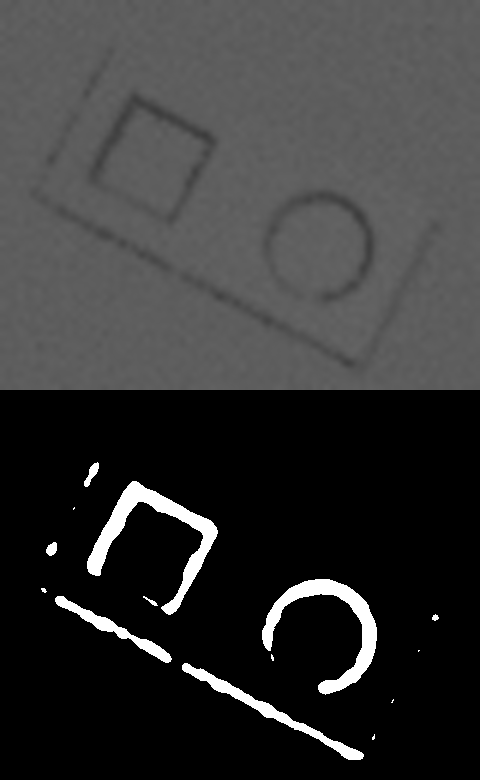

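```bash
cat >> h.py <<'E'
def yawof(q):
    x=rot(q).apply([1,0,0]); return np.degrees(np.arctan2(x[1],x[0]))
def go(x,y,z,yaw=None,frm=None):
    """print tool-frame shift and turn from measured (or given p,q) pose"""
    if frm is None:
        from workcell import bot
        s=bot.get_state(); p,q=s["position"],s["tool_rot"]
    else: p,q=frm
    r=rot(q); sh=r.inv().apply(np.array([x,y,z])-p)
    if yaw is None: yaw=yawof(q)
    a=np.deg2rad(yaw); M=np.array([[np.cos(a),np.sin(a),0],[np.sin(a),-np.cos(a),0],[0,0,-1]])
    tv=(r.inv()*R.from_matrix(M)).as_rotvec()
    print("shift",sh.round(1).tolist(),"turn",tv.round(3).tolist(),"| yaw now",round(yawof(q),1))
    n=np.linalg.norm(sh)/41.7; print("rows >=",round(max(n,np.degrees(np.linalg.norm(tv))/7.16),1))
E
python3 - <<'E'
from h import *
go(500,-150,260,60)
from meas import *
t=pickle.load(open("top0.pkl","rb"))
print(ray(t,[(293.3,241)],24),ray(t,[(266,225.9)],24))
for y in(14,16,18):print
b=(178,254,208,282);im=up(t,b).astype(int);k=cont(cv2.morphologyEx(((im.min(2)>100)|(im.max(2)<60)).astype(np.uint8),cv2.MORPH_CLOSE,np.ones((9,9))))
for y in(18,21,24,27):print(y,prism(t,back(k,b),y,68,50))
E
```

```text
shift [418.3, -312.4, -33.6] turn [-0.001, -0.0, -0.698] | yaw now 20.0
rows >= 12.5
[[484.58791224 -45.99925712  24.        ]] [[535.37832414  43.16163014  24.        ]]
18 (array([402.3, 274.2]), array([49.9, 47. ]))
21 (array([402.5, 274.3]), array([48.3, 45.1]))
24 (array([403. , 274.4]), array([47.2, 43.3]))
27 (array([402.7, 274.4]), array([47.9, 44.6]))
```

move_arm --deltas '[[[33, -25, -3], [0, 0, -0.02]], [[73, -55, -6], [0, 0, -0.04]], [[105, -78, -9], [0, 0, -0.06]], [[138, -103, -12], [0, 0, -0.08]], [[171, -128, -15], [0, 0, -0.1]], [[204, -152, -18], [0, 0, -0.12]], [[237, -177, -20], [0, 0, -0.14]], [[270, -202, -22], [0, 0, -0.16]], [[303, -227, -24], [0, 0, -0.18]], [[336, -252, -26], [0, 0, -0.2]]]' --jaw 60 --newtons 25

```text
time_s: 0.93
position: [441.6, -237.0, 252.6]
tool_rot: [0.0, 0.962, 0.272, -0.0]
contact_force: [1.1, -0.0, 0.0]
width: 60.0
```

Run:
```python
from h import *
from workcell import bot
s=bot.get_state();print(s["time_s"],s["position"],s["q"],s["width"])
go(500,0,250,30); go(403,274,190,24)
```

```text
0.9333 [ 441.6106707  -237.03964967  252.57224159] [ 0.56185894  0.22519444 -0.2130492   1.81627276  0.05306316  1.10574661
 -0.69006269] 59.96206186118061
shift [173.8, -171.5, 2.5] turn [0.0, 0.0, 0.027] | yaw now 31.5
rows >= 5.9
shift [234.4, -455.7, 62.5] turn [0.0, 0.0, 0.132] | yaw now 31.5
rows >= 12.4
```

move_arm --deltas '[[[18, -35, 4], [0, 0, 0.01]], [[36, -70, 8], [0, 0, 0.02]], [[54, -105, 12], [0, 0, 0.03]], [[72, -140, 18], [0, 0, 0.04]], [[90, -175, 24], [0, 0, 0.05]], [[108, -210, 28], [0, 0, 0.06]], [[126, -245, 34], [0, 0, 0.07]], [[144, -280, 38], [0, 0, 0.08]], [[162, -315, 42], [0, 0, 0.09]], [[180, -350, 48], [0, 0, 0.1]]]'

```text
time_s: 1.77
position: [411.3, 155.3, 204.5]
tool_rot: [0.0, 0.975, 0.223, 0.0]
contact_force: [1.1, -0.0, -0.1]
width: 60.2
```

Run:
```python
from h import *
from workcell import bot
s=bot.get_state();print(s["time_s"],s["position"],s["q"],s["width"])
go(402.8,274.2,190,24)
```

```text
1.7667 [411.25153438 155.25308476 204.5251435 ] [-0.03978754  0.20145999 -0.5100689   1.99877938  0.11917552  0.96928186
 -1.73080484] 60.18554148267071
shift [44.0, -110.8, 14.5] turn [0.0, -0.001, 0.03] | yaw now 25.7
rows >= 2.9
```

move_arm --deltas '[[[14, -36, 5], [0, 0, 0.01]], [[28, -72, 10], [0, 0, 0.02]], [[40, -100, 13], [0, 0, 0.03]], [[44, -110.8, 14.5], [0, 0, 0.03]], [[44, -110.8, 14.5], [0, 0, 0.03]], [[44, -110.8, 14.5], [0, 0, 0.03]]]'

```text
time_s: 2.27
position: [402.7, 272.5, 189.5]
tool_rot: [0.0, 0.978, 0.209, -0.001]
contact_force: [0.2, -1.5, 0.4]
width: 60.1
```

Run:
```python
from h import *
from workcell import bot
import cv2
s=bot.get_state();print(s["time_s"],s["position"],s["q"],s["contact_force"])
go(402.8,274.2,72,24)
c=bot.capture("scene");pickle.dump(c,open("s1.pkl","wb"))
u,v=411,215
cv2.imwrite("pics/s1.png",cv2.resize(c["image"][120:280,320:480],None,fx=3.7,fy=3.7,interpolation=cv2.INTER_CUBIC))
print(proj(c,[s["position"],(402.8,274.2,104)]))
```

```text
2.2667 [402.74361196 272.50116627 189.53181303] [-0.26429479  0.3049106  -0.54571126  1.91638042  0.18943106  0.97214475
 -2.04652463] [ 0.24346517 -1.46916714  0.38321474]
shift [0.9, -1.6, 117.5] turn [0.0, 0.001, 0.003] | yaw now 24.1
rows >= 2.8
[[417.25723457 178.14340575]
 [412.51544659 208.0995323 ]]
```

View pics/s1.png

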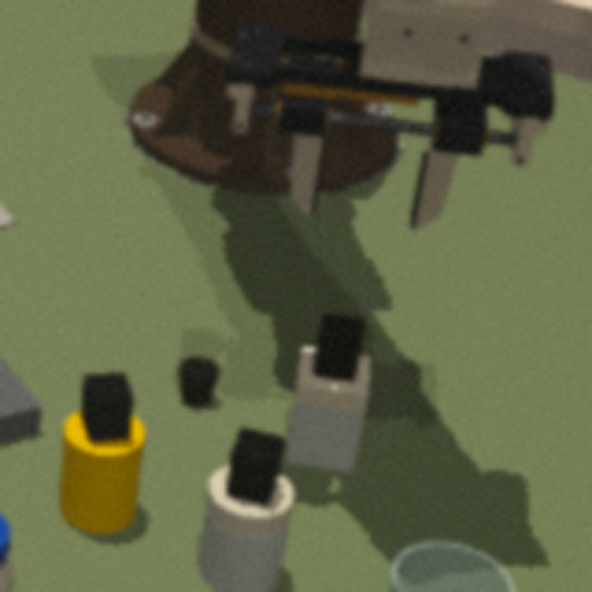

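The fingers at crop px (305,185) and (435,185) straddle the square knob at (340,345). I'll descend.

move_arm --deltas '[[[0.5, -1, 30], [0, 0, 0]], [[0.5, -1, 68], [0, 0, 0]], [[0.5, -1, 95], [0, 0, 0]], [[0.5, -1, 112], [0, 0, 0]], [[0.5, -1, 117], [0, 0, 0]], [[0.5, -1, 117], [0, 0, 0]], [[0.5, -1, 117], [0, 0, 0]]]'

```text
time_s: 2.9
position: [404.0, 273.0, 73.8]
tool_rot: [0.0, 0.978, 0.208, 0.0]
contact_force: [-0.3, 0.8, 0.3]
width: 59.8
```

move_arm --deltas '[[[0, 0, 0], [0, 0, 0]], [[0, 0, 0], [0, 0, 0]], [[0, 0, 0], [0, 0, 0]], [[0, 0, 0], [0, 0, 0]], [[0, 0, 0], [0, 0, 0]], [[0, 0, 0], [0, 0, 0]]]' --jaw 20

```text
time_s: 3.4
position: [403.4, 273.6, 73.3]
tool_rot: [0.0, 0.978, 0.208, 0.0]
contact_force: [-0.3, -0.6, 3.9]
width: 28.2
```

Run:
```python
from workcell import bot
s=bot.get_state();print({k:s[k] for k in("time_s","position","contact_force","wrist_torque","width","q")})
```

```text
{'time_s': 3.4, 'position': array([403.42825607, 273.5954987 ,  73.25767693]), 'contact_force': array([-0.27017319, -0.62783512,  3.91577348]), 'wrist_torque': array([-0.06551445,  0.03639876,  0.02097713]), 'width': 28.246808460166577, 'q': array([-0.33572826,  0.46132413, -0.48268147,  2.04279315,  0.32299511,
        0.70979406, -2.17413235])}
```

move_arm --deltas '[[[0, 0, -8], [0, 0, 0]], [[0, 0, -25], [0, 0, 0]], [[0, 0, -50], [0, 0, 0]], [[0, 0, -75], [0, 0, 0]], [[0, 0, -95], [0, 0, 0]], [[0, 0, -100], [0, 0, 0]], [[0, 0, -100], [0, 0, 0]], [[0, 0, -100], [0, 0, 0]], [[0, 0, -100], [0, 0, 0]], [[0, 0, -100], [0, 0, 0]]]'

```text
time_s: 4.23
position: [402.6, 272.9, 171.7]
tool_rot: [0.0, 0.978, 0.208, -0.001]
contact_force: [0.1, 1.0, -2.2]
width: 27.8
```

move_arm --deltas '[[[0, 0, 0], [0, 0, 0]]]'

```text
time_s: 4.32
position: [402.8, 273.2, 172.0]
tool_rot: [0.0, 0.978, 0.208, -0.001]
contact_force: [-0.3, -0.4, -2.8]
width: 27.8
```

move_arm --deltas '[[[0, 0, 0], [0, 0, 0]]]'

```text
time_s: 4.4
position: [403.0, 273.4, 172.3]
tool_rot: [0.0, 0.978, 0.208, -0.001]
contact_force: [1.0, 0.5, -1.6]
width: 28.0
```

move_arm --deltas '[[[0, 0, 0], [0, 0, 0]]]'

```text
time_s: 4.48
position: [403.1, 273.5, 172.6]
tool_rot: [0.0, 0.978, 0.208, -0.0]
contact_force: [0.3, 0.9, -1.4]
width: 27.9
```

Run:
```python
from meas import *
from workcell import bot
s=bot.get_state();print({k:s[k] for k in("time_s","position","contact_force","wrist_torque","width","tau","q")})
go(535.2,46.8,170,61.7)
```

```text
{'time_s': 4.4833, 'position': array([403.09911123, 273.50483653, 172.57204019]), 'contact_force': array([ 0.34758542,  0.85851781, -1.44942216]), 'wrist_torque': array([-0.0497441 , -0.03378969,  0.04570577]), 'width': 27.91688378375412, 'tau': array([ 5.42781545e-04, -5.08091676e+01, -5.08278564e+00, -2.79633754e+01,
        1.99025759e-02, -8.04564008e-02, -1.93798180e-03]), 'q': array([-0.27003506,  0.3267314 , -0.54481238,  1.93643109,  0.20802941,
        0.93430038, -2.06695421])}
shift [28.2, 260.9, 2.6] turn [-0.0, 0.001, -0.657] | yaw now 24.1
rows >= 6.3
```

The square pot weighs about 2 N, which looks like the light one; the round pot will settle it. Now to a hover over the square nest.

move_arm --deltas '[[[2, 20, 0], [0, 0, -0.05]], [[6, 52, 0.5], [0, 0, -0.14]], [[10, 88, 1], [0, 0, -0.23]], [[14, 124, 1], [0, 0, -0.32]], [[18, 160, 1.5], [0, 0, -0.41]], [[22, 196, 2], [0, 0, -0.5]], [[25, 230, 2], [0, 0, -0.59]], [[27, 252, 2.5], [0, 0, -0.64]], [[28.2, 261, 2.6], [0, 0, -0.657]], [[28.2, 261, 2.6], [0, 0, -0.657]]]'

```text
time_s: 5.32
position: [536.5, 43.4, 169.8]
tool_rot: [0.0, 0.86, 0.511, -0.0]
contact_force: [0.0, 0.2, -1.6]
width: 28.1
```

move_arm --deltas '[[[0, 0, 10], [0, 0, 0]], [[0, 0, 30], [0, 0, 0]], [[0, 0, 43], [0, 0, 0]], [[0, 0, 43], [0, 0, 0]], [[0, 0, 43], [0, 0, 0]], [[0, 0, 43], [0, 0, 0]]]'

```text
time_s: 5.82
position: [535.4, 48.0, 127.9]
tool_rot: [-0.0, 0.858, 0.513, 0.0]
contact_force: [0.9, -0.8, -1.2]
width: 27.8
```

Run:
```python
from meas import *
from workcell import bot
s=bot.get_state();print({k:s[k] for k in("time_s","position","contact_force","width","q")})
go(535.2,46.8,107,61.7)
for n in("scene","top"):
    c=bot.capture(n);pickle.dump(c,open(n+"2.pkl","wb"))
    u,v=proj(c,[(535,47,40)])[0].astype(int);print(n,u,v)
    cv2.imwrite(f"pics/{n}2.png",cv2.resize(c["image"][v-50:v+50,u-50:u+50],None,fx=5.6,fy=5.6,interpolation=cv2.INTER_CUBIC))
```

```text
{'time_s': 5.8167, 'position': array([535.36543726,  47.99498806, 127.91004554]), 'contact_force': array([ 0.91385691, -0.77718517, -1.21818936]), 'width': 27.833072625205258, 'q': array([ 0.23249358,  0.46723171, -0.56986831,  1.8701374 ,  0.31656458,
        0.89415395, -0.98200622])}
shift [-1.1, 0.4, 20.9] turn [0.0, -0.001, 0.001] | yaw now 61.8
rows >= 0.5
scene 306 218
top 264 225
```

View pics/scene2.png

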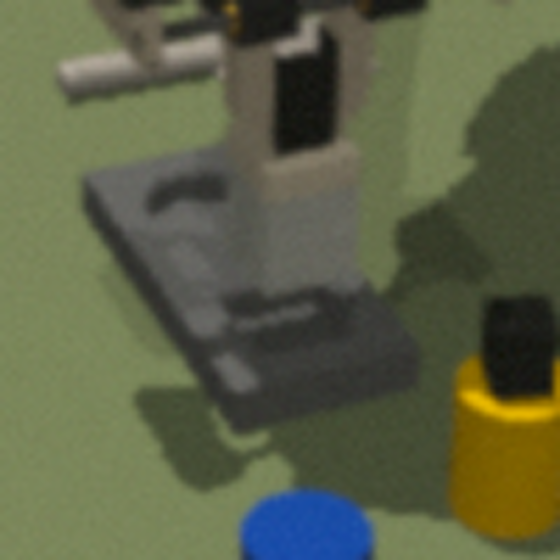

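View pics/top2.png

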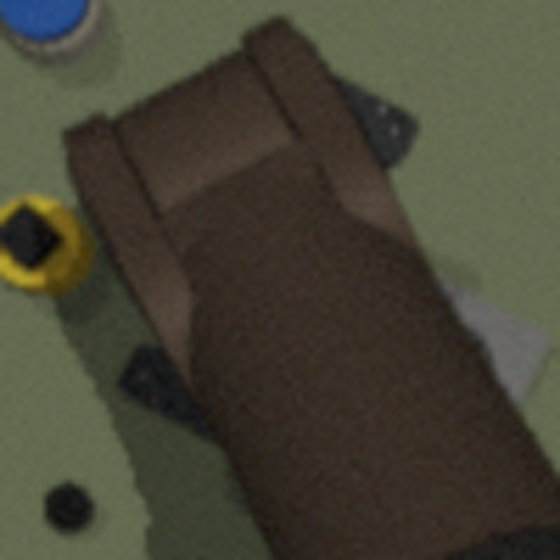

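Run:
```python
from meas import *
c=pickle.load(open("scene2.pkl","rb"))
ctr=np.array([535.4,48.0]);a=np.deg2rad(61.8);E=np.array([[np.cos(a),np.sin(a)],[-np.sin(a),np.cos(a)]])
def crop(P): return ((proj(c,P)-[256,168]+.5)*5.6-.5)
im=cv2.imread("pics/scene2.png")
def draw(ctr,h,z,col):
    P=[np.r_[ctr+np.array(k)@E,z] for k in((h,h),(h,-h),(-h,-h),(-h,h))]
    q=crop(P).round().astype(int); cv2.polylines(im,[q],True,col,1)
b=127.9-73.3
draw(ctr,23,b,(0,0,255));draw(ctr,23.5,b+68,(0,255,255));draw(ctr,14,b+104,(0,255,0))
# tray outline & nest
n=np.array([535.2,46.8]);draw(n,25,24,(255,255,0))
t=np.array([510.4,1.5]);P=[np.r_[t+np.array(k)@E,24] for k in((100,47.5),(100,-47.5),(-100,-47.5),(-100,47.5))]
cv2.polylines(im,[crop(P).round().astype(int)],True,(255,0,255),1)
cv2.imwrite("pics/ov.png",im)
```

```text
(no output)
```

View pics/ov.png

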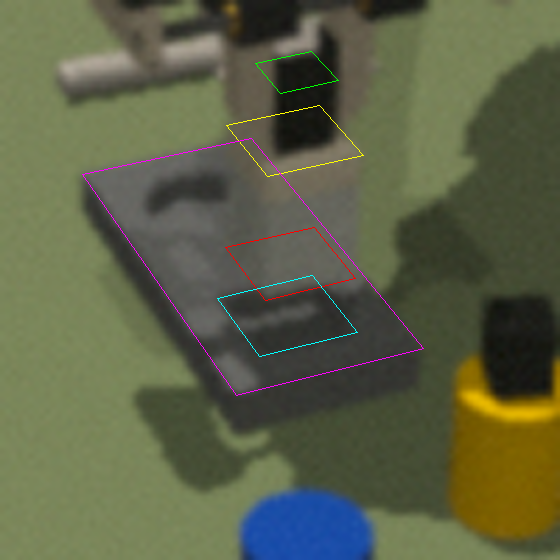

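Run:
```python
import cv2,numpy as np
a=cv2.imread("pics/ov.png")[90:400,200:440];b=cv2.imread("pics/scene2.png")[90:400,200:440]
o=np.hstack([b,a]);o=cv2.convertScaleAbs(cv2.resize(o,None,fx=1.66,fy=1.66),alpha=1.6,beta=0);cv2.imwrite("pics/ov2.png",o)
```

```text
(no output)
```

View pics/ov2.png

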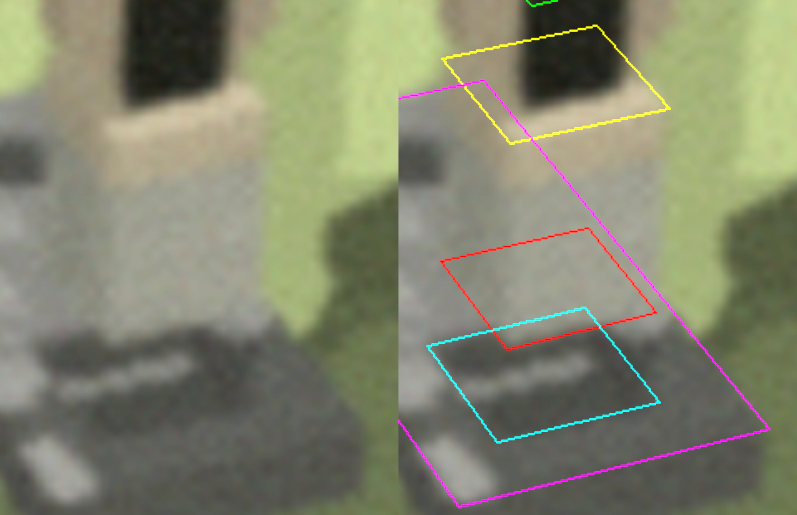

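Relative to the tray, the overlay agrees to within about 1 px. I'll descend into the nest in small steps, watching the force.

move_arm --deltas '[[[-1, 0.4, 10], [0, 0, 0]], [[-1, 0.4, 20], [0, 0, 0]], [[-1, 0.4, 26], [0, 0, 0]], [[-1, 0.4, 26], [0, 0, 0]], [[-1, 0.4, 26], [0, 0, 0]], [[-1, 0.4, 26], [0, 0, 0]]]'

```text
time_s: 6.42
position: [535.3, 45.7, 101.4]
tool_rot: [-0.0, 0.859, 0.513, -0.0]
contact_force: [0.4, -0.0, -2.0]
width: 27.6
```

Run:
```python
from h import *
go(535.3,46.9,81.5,61.7)
```

```text
shift [1.0, -0.5, 19.9] turn [-0.0, -0.0, -0.0] | yaw now 61.7
rows >= 0.5
```

move_arm --deltas '[[[0.5, -0.2, 1], [0, 0, 0]], [[0.5, -0.2, 1], [0, 0, 0]], [[0.5, -0.2, 1], [0, 0, 0]], [[0.5, -0.2, 1], [0, 0, 0]]]'

```text
time_s: 6.75
position: [535.4, 46.2, 100.6]
tool_rot: [0.0, 0.859, 0.513, 0.0]
contact_force: [0.1, -0.6, -2.6]
width: 27.9
```

Run:
```python
from h import *
go(535.3,46.9,81.5,61.7)
```

```text
shift [0.6, -0.5, 19.1] turn [0.0, -0.0, -0.0] | yaw now 61.7
rows >= 0.5
```

move_arm --deltas '[[[0.4, -0.4, 3], [0, 0, 0]], [[0.4, -0.4, 5], [0, 0, 0]], [[0.4, -0.4, 7], [0, 0, 0]], [[0.4, -0.4, 8], [0, 0, 0]], [[0.4, -0.4, 8], [0, 0, 0]]]'

```text
time_s: 7.17
position: [535.0, 46.6, 92.0]
tool_rot: [-0.0, 0.859, 0.513, -0.0]
contact_force: [-1.0, 0.7, -2.1]
width: 27.8
```

It's in the nest mouth with no contact, so I'll continue down.

move_arm --deltas '[[[0, 0, 2], [0, 0, 0]], [[0, 0, 4], [0, 0, 0]], [[0, 0, 6], [0, 0, 0]], [[0, 0, 7.5], [0, 0, 0]], [[0, 0, 8.5], [0, 0, 0]], [[0, 0, 8.5], [0, 0, 0]]]'

```text
time_s: 7.67
position: [535.0, 46.7, 83.6]
tool_rot: [-0.0, 0.859, 0.513, -0.0]
contact_force: [-0.3, 0.3, -2.5]
width: 27.7
```

move_arm --deltas '[[[0, 0, 1], [0, 0, 0]], [[0, 0, 1.8], [0, 0, 0]], [[0, 0, 1.8], [0, 0, 0]], [[0, 0, 1.8], [0, 0, 0]]]'

```text
time_s: 8.0
position: [535.2, 46.7, 82.1]
tool_rot: [0.0, 0.859, 0.513, 0.0]
contact_force: [0.5, -0.3, -1.1]
width: 27.8
```

move_arm --deltas '[[[0, 0, 0.6], [0, 0, 0]], [[0, 0, 1.2], [0, 0, 0]], [[0, 0, 1.2], [0, 0, 0]], [[0, 0, 1.2], [0, 0, 0]]]'

```text
time_s: 8.33
position: [535.4, 46.8, 81.3]
tool_rot: [0.0, 0.859, 0.513, 0.0]
contact_force: [-1.2, -0.4, 4.1]
width: 27.8
```

It's seated on the floor. Release, wait, then lift.

move_arm --deltas '[[[0, 0, 0], [0, 0, 0]], [[0, 0, 0], [0, 0, 0]], [[0, 0, 0], [0, 0, 0]], [[0, 0, 0], [0, 0, 0]], [[0, 0, 0], [0, 0, 0]]]' --jaw 60

```text
time_s: 8.75
position: [535.2, 46.7, 80.9]
tool_rot: [-0.0, 0.859, 0.513, -0.0]
contact_force: [-0.5, -1.3, -0.0]
width: 56.2
```

move_arm --deltas '[[[0, 0, -8], [0, 0, 0]], [[0, 0, -25], [0, 0, 0]], [[0, 0, -55], [0, 0, 0]], [[0, 0, -90], [0, 0, 0]], [[0, 0, -120], [0, 0, 0]], [[0, 0, -130], [0, 0, 0]]]'

```text
time_s: 9.25
position: [537.0, 47.7, 216.0]
tool_rot: [0.001, 0.858, 0.513, 0.003]
contact_force: [0.3, 0.1, 0.7]
width: 60.2
```

Run:
```python
from h import *
from workcell import bot
import cv2
s=bot.get_state();print(s["time_s"],s["position"],s["width"],s["q"])
go(553.8,295,200,16)
c=bot.capture("scene");pickle.dump(c,open("s3.pkl","wb"))
cv2.imwrite("pics/s3.png",cv2.resize(c["image"][130:290,250:430],None,fx=4,fy=4,interpolation=cv2.INTER_CUBIC)[:600])
```

```text
9.25 [537.04459851  47.68099743 215.98792335] 60.16901840839368 [ 0.2727887   0.37129049 -0.60866726  1.76513033  0.23943483  1.07313145
 -0.9115696 ]
shift [225.7, -102.5, 16.3] turn [0.003, -0.006, 0.798] | yaw now 61.7
rows >= 6.4
```

View pics/s3.png

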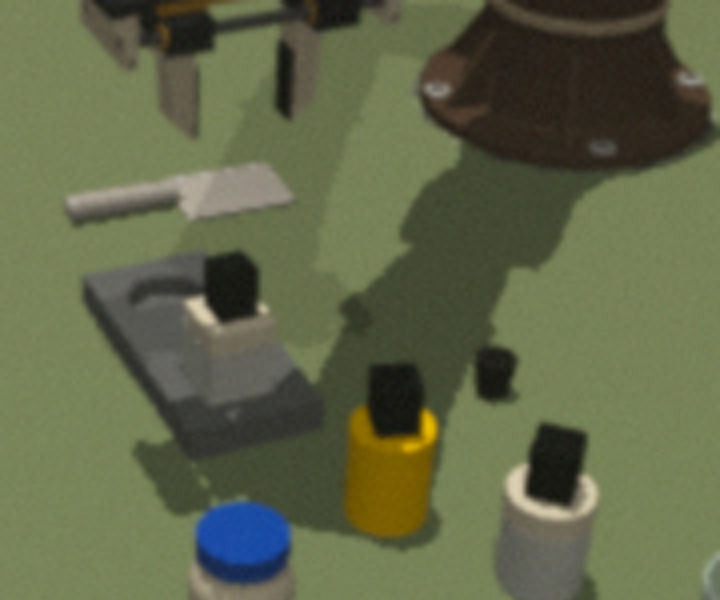

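The square pot stands upright in its nest at crop (230,350). Next is the white round pot at crop (550,520), approached with yaw 106, which is better for the wrist and keeps the jaws clear of the yellow pot.

Run:
```python
from h import *
go(553.8,295,200,106)
```

```text
shift [225.6, -102.9, 16.3] turn [0.007, -0.002, -0.773] | yaw now 61.7
rows >= 6.2
```

move_arm --deltas '[[[15, -7, 0], [0, 0, -0.06]], [[45, -21, 2], [0, 0, -0.16]], [[80, -37, 4], [0, 0, -0.27]], [[115, -53, 7], [0, 0, -0.39]], [[150, -69, 10], [0, 0, -0.51]], [[185, -84, 13], [0, 0, -0.62]], [[210, -96, 15], [0, 0, -0.72]], [[225.6, -102.9, 16.3], [0.007, -0.002, -0.773]], [[225.6, -102.9, 16.3], [0.007, -0.002, -0.773]], [[225.6, -102.9, 16.3], [0.007, -0.002, -0.773]]]'

```text
time_s: 10.13
position: [550.2, 295.6, 193.0]
tool_rot: [-0.003, 0.601, 0.799, -0.003]
contact_force: [0.5, -0.5, -0.5]
width: 59.9
```

move_arm --deltas '[[[0, 0, 0], [0, 0, 0]], [[0, 0, 0], [0, 0, 0]]]'

```text
time_s: 10.3
position: [551.7, 292.7, 194.1]
tool_rot: [-0.002, 0.603, 0.798, -0.003]
contact_force: [-0.1, 0.2, 0.8]
width: 59.9
```

Run:
```python
from h import *
from workcell import bot
import cv2
s=bot.get_state();print(s["time_s"],s["position"],s["q"])
go(553.8,295,73,106)
c=bot.capture("scene")
cv2.imwrite("pics/s4.png",cv2.resize(c["image"][150:290,320:460],None,fx=4.2,fy=4.2,interpolation=cv2.INTER_CUBIC)[:600])
```

```text
10.3 [551.66676033 292.68920572 194.13129156] [-0.07824994  0.58471401 -0.77067501  1.561823    0.42569867  1.1781433
 -0.65643537]
shift [1.7, 3.6, 121.1] turn [-0.008, 0.0, -0.002] | yaw now 105.9
rows >= 2.9
```

View pics/s4.png

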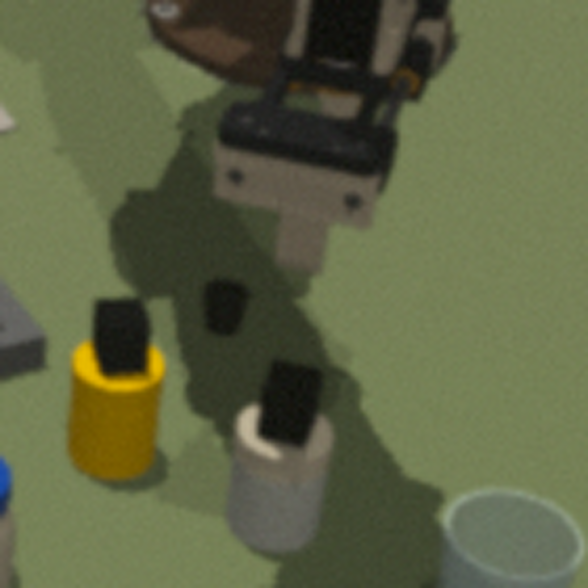

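move_arm --deltas '[[[1, 2, 20], [-0.006, 0, -0.002]], [[1.5, 3, 50], [-0.006, 0, -0.002]], [[1.5, 3, 70], [-0.006, 0, -0.002]], [[1.5, 3, 76], [-0.006, 0, -0.002]], [[1.5, 3, 76], [-0.006, 0, -0.002]], [[1.5, 3, 76], [-0.006, 0, -0.002]], [[1.5, 3, 76], [-0.006, 0, -0.002]]]'

```text
time_s: 10.93
position: [554.3, 296.8, 120.3]
tool_rot: [-0.0, 0.601, 0.799, 0.001]
contact_force: [-0.1, 0.0, 0.4]
width: 59.6
```

Run:
```python
from h import *
go(553.8,295,73,106)
```

```text
shift [-1.6, -1.0, 47.3] turn [0.001, -0.001, 0.001] | yaw now 106.1
rows >= 1.1
```

move_arm --deltas '[[[-1, -0.5, 15], [0, 0, 0]], [[-1, -0.5, 32], [0, 0, 0]], [[-1, -0.5, 43], [0, 0, 0]], [[-1, -0.5, 46.5], [0, 0, 0]], [[-1, -0.5, 46.5], [0, 0, 0]], [[-1, -0.5, 46.5], [0, 0, 0]]]'

```text
time_s: 11.43
position: [553.6, 295.7, 72.9]
tool_rot: [-0.001, 0.601, 0.799, 0.0]
contact_force: [-0.1, -0.1, 0.4]
width: 60.0
```

move_arm --deltas '[[[0, 0, 0], [0, 0, 0]], [[0, 0, 0], [0, 0, 0]], [[0, 0, 0], [0, 0, 0]], [[0, 0, 0], [0, 0, 0]], [[0, 0, 0], [0, 0, 0]], [[0, 0, 0], [0, 0, 0]]]' --jaw 20

```text
time_s: 11.93
position: [553.3, 295.3, 72.2]
tool_rot: [-0.001, 0.601, 0.799, -0.0]
contact_force: [-0.6, -1.0, 1.1]
width: 28.1
```

move_arm --deltas '[[[0, 0, 0], [0, 0, 0]], [[0, 0, 0], [0, 0, 0]]]'

```text
time_s: 12.1
position: [553.3, 295.2, 72.2]
tool_rot: [-0.001, 0.601, 0.799, -0.0]
contact_force: [-0.8, -0.9, 1.9]
width: 27.7
```

Gripped on the 28 mm knob; TCP to underside is 72.2 mm. Lift above the yellow pot's height and weigh.

move_arm --deltas '[[[0, 0, -8], [0, 0, 0]], [[0, 0, -28], [0, 0, 0]], [[0, 0, -58], [0, 0, 0]], [[0, 0, -90], [0, 0, 0]], [[0, 0, -118], [0, 0, 0]], [[0, 0, -130], [0, 0, 0]], [[0, 0, -130], [0, 0, 0]], [[0, 0, -130], [0, 0, 0]], [[0, 0, -130], [0, 0, 0]]]'

```text
time_s: 12.85
position: [552.6, 294.1, 199.9]
tool_rot: [-0.001, 0.601, 0.799, -0.002]
contact_force: [0.6, 0.2, -4.5]
width: 28.0
```

move_arm --deltas '[[[0, 0, 0], [0, 0, 0]], [[0, 0, 0], [0, 0, 0]]]'

```text
time_s: 13.02
position: [552.7, 294.6, 200.3]
tool_rot: [-0.001, 0.601, 0.799, -0.002]
contact_force: [0.1, -0.2, -3.9]
width: 27.6
```

move_arm --deltas '[[[0, 0, 0], [0, 0, 0]]]'

```text
time_s: 13.1
position: [553.0, 294.8, 200.8]
tool_rot: [-0.001, 0.601, 0.799, -0.001]
contact_force: [0.2, -0.4, -3.7]
width: 27.8
```

move_arm --deltas '[[[0, 0, 0], [0, 0, 0]]]'

```text
time_s: 13.18
position: [553.2, 295.0, 201.3]
tool_rot: [-0.001, 0.601, 0.799, -0.001]
contact_force: [0.5, 0.4, -3.8]
width: 28.0
```

Run:
```python
from h import *
from workcell import bot
print(bot.get_state()["q"])
go(485.4,-44.8,200,106); go(485.4,-44.8,200,76)
```

```text
[-0.07866282  0.57950333 -0.77451162  1.55181422  0.42403492  1.18730248
 -0.65172412]
shift [-307.7, -159.3, 1.5] turn [-0.002, -0.001, 0.002] | yaw now 106.1
rows >= 8.3
shift [-307.7, -159.3, 1.5] turn [-0.002, 0.0, 0.525] | yaw now 106.1
rows >= 8.3
```

The round pot reads about 4.0 N against about 2.0 N for the square, so the round pot is the heavier. It still goes into its nest first.

move_arm --deltas '[[[-18, -9, -2], [0, 0, 0]], [[-50, -26, -4], [0, 0, 0]], [[-86, -44, -4], [0, 0, 0]], [[-122, -63, -4], [0, 0, 0]], [[-158, -82, -4], [0, 0, 0]], [[-194, -100, -4], [0, 0, 0]], [[-230, -119, -3], [0, 0, 0]], [[-266, -138, -2], [0, 0, 0]], [[-294, -152, 0], [0, 0, 0]], [[-307.7, -159.3, 1.5], [0, 0, 0]]]'

```text
time_s: 14.02
position: [484.4, -49.9, 200.1]
tool_rot: [-0.0, 0.603, 0.798, -0.002]
contact_force: [-0.7, 0.3, -3.1]
width: 28.0
```

move_arm --deltas '[[[0, 0, 15], [0, 0, 0]], [[0, 0, 45], [0, 0, 0]], [[0, 0, 65], [0, 0, 0]], [[0, 0, 72], [0, 0, 0]], [[0, 0, 72], [0, 0, 0]], [[0, 0, 72], [0, 0, 0]], [[0, 0, 72], [0, 0, 0]]]'

```text
time_s: 14.6
position: [486.6, -44.2, 129.8]
tool_rot: [0.0, 0.601, 0.799, 0.0]
contact_force: [0.2, -0.1, -4.1]
width: 27.9
```

Run:
```python
from meas import *
from workcell import bot
s=bot.get_state();print(s["time_s"],s["position"],s["contact_force"],s["q"])
go(485.4,-44.8,80.2,106)
c=bot.capture("scene");pickle.dump(c,open("s5.pkl","wb"))
im=cv2.resize(c["image"][140:260,240:360],None,fx=6,fy=6,interpolation=cv2.INTER_CUBIC)
def crop(P): return ((proj(c,P)-[240,140]+.5)*6-.5).round().astype(int)
an=np.linspace(0,2*np.pi,60)
def circ(x,y,r,z,col): cv2.polylines(ov,[crop(np.c_[x+r*np.cos(an),y+r*np.sin(an),0*an+z])],True,col,1)
ov=im.copy();p=s["position"];b=p[2]-72.2
circ(p[0],p[1],26,b,(0,0,255));circ(p[0],p[1],26.5,b+68,(0,255,255));circ(485.4,-44.8,28,24,(255,255,0))
a=np.deg2rad(61.7);E=np.array([[np.cos(a),np.sin(a)],[-np.sin(a),np.cos(a)]])
P=[np.r_[np.array([510.4,1.5])+np.array(k)@E,24] for k in((100,47.5),(100,-47.5),(-100,-47.5),(-100,47.5))]
cv2.polylines(ov,[crop(P)],True,(255,0,255),1)
o=np.hstack([im[:,100:500],ov[:,100:500]])[:600];cv2.imwrite("pics/s5.png",cv2.convertScaleAbs(o,alpha=1.5))
```

```text
14.6 [486.58089463 -44.18688274 129.77187599] [ 0.17003084 -0.07071414 -4.14462692] [ 0.57245841  0.44083564 -0.77165763  1.97135393  0.3948853   0.8828219
 -0.12621903]
shift [-0.3, -1.3, 49.6] turn [0.001, -0.0, 0.002] | yaw now 106.1
rows >= 1.2
```

View pics/s5.png

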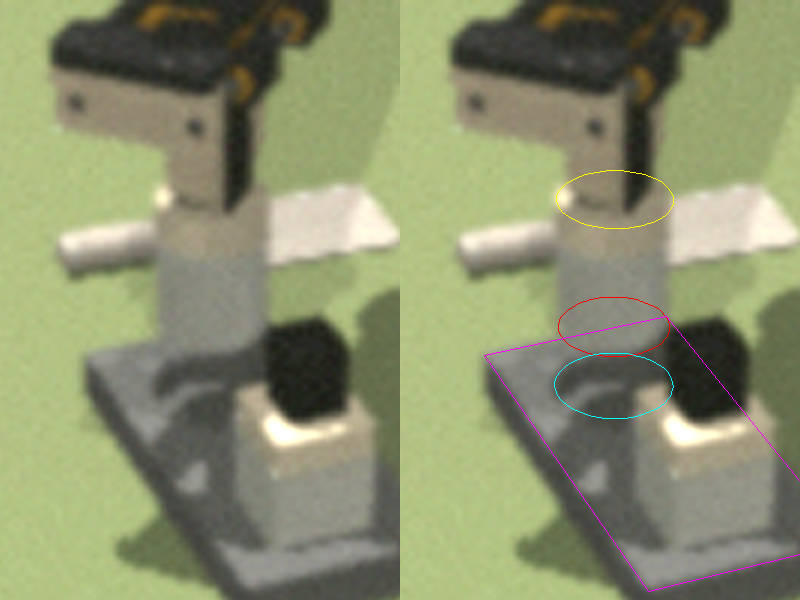

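The overlay matches the pot at x 158–267 px and the nest mouth. I'll descend.

move_arm --deltas '[[[-0.3, -1, 10], [0, 0, 0]], [[-0.3, -1.2, 22], [0, 0, 0]], [[-0.3, -1.2, 28], [0, 0, 0]], [[-0.3, -1.2, 29], [0, 0, 0]], [[-0.3, -1.2, 29], [0, 0, 0]], [[-0.3, -1.2, 29], [0, 0, 0]], [[-0.3, -1.2, 29], [0, 0, 0]], [[-0.3, -1.2, 29], [0, 0, 0]]]'

```text
time_s: 15.32
position: [484.8, -45.1, 99.8]
tool_rot: [-0.0, 0.601, 0.799, -0.0]
contact_force: [-0.0, -0.4, -3.1]
width: 28.3
```

Run:
```python
from h import *
go(485.4,-44.8,80.2,106)
```

```text
shift [0.1, 0.7, 19.6] turn [-0.0, -0.001, 0.002] | yaw now 106.1
rows >= 0.5
```

move_arm --deltas '[[[0.1, 0.4, 3], [0, 0, 0]], [[0.1, 0.4, 5], [0, 0, 0]], [[0.1, 0.4, 7], [0, 0, 0]], [[0.1, 0.4, 8], [0, 0, 0]], [[0.1, 0.4, 8], [0, 0, 0]]]'

```text
time_s: 15.73
position: [484.7, -45.0, 91.2]
tool_rot: [-0.001, 0.601, 0.799, -0.0]
contact_force: [0.5, -0.3, -4.9]
width: 27.7
```

move_arm --deltas '[[[0, 0, 2], [0, 0, 0]], [[0, 0, 4], [0, 0, 0]], [[0, 0, 6], [0, 0, 0]], [[0, 0, 8], [0, 0, 0]], [[0, 0, 8], [0, 0, 0]], [[0, 0, 8], [0, 0, 0]]]'

```text
time_s: 16.23
position: [485.0, -44.9, 83.4]
tool_rot: [-0.001, 0.601, 0.799, -0.0]
contact_force: [2.6, 0.2, -5.1]
width: 27.7
```

move_arm --deltas '[[[0, 0, 1], [0, 0, 0]], [[0, 0, 2], [0, 0, 0]], [[0, 0, 2.4], [0, 0, 0]], [[0, 0, 2.4], [0, 0, 0]]]'

```text
time_s: 16.57
position: [485.0, -44.9, 81.2]
tool_rot: [-0.0, 0.601, 0.799, -0.0]
contact_force: [1.2, 1.6, -3.5]
width: 28.1
```

move_arm --deltas '[[[0, 0, 0.6], [0, 0, 0]], [[0, 0, 1.2], [0, 0, 0]], [[0, 0, 1.2], [0, 0, 0]], [[0, 0, 1.2], [0, 0, 0]]]'

```text
time_s: 16.9
position: [485.1, -44.8, 80.3]
tool_rot: [-0.0, 0.601, 0.799, -0.0]
contact_force: [-0.1, 1.2, 3.1]
width: 27.8
```

The force went from -4 N to +3 N, so it's on the floor. Release fully and let it stand.

move_arm --deltas '[[[0, 0, 0], [0, 0, 0]], [[0, 0, 0], [0, 0, 0]], [[0, 0, 0], [0, 0, 0]], [[0, 0, 0], [0, 0, 0]], [[0, 0, 0], [0, 0, 0]], [[0, 0, 0], [0, 0, 0]]]' --jaw 60

```text
time_s: 17.4
position: [484.6, -45.1, 79.8]
tool_rot: [-0.001, 0.601, 0.799, -0.0]
contact_force: [-0.6, -0.0, 0.2]
width: 58.9
```

move_arm --deltas '[[[0, 0, -8], [0, 0, 0]], [[0, 0, -25], [0, 0, 0]], [[0, 0, -45], [0, 0, 0]], [[0, 0, -60], [0, 0, 0]], [[0, 0, -60], [0, 0, 0]], [[0, 0, -60], [0, 0, 0]], [[0, 0, -60], [0, 0, 0]], [[0, 0, -60], [0, 0, 0]], [[0, 0, -60], [0, 0, 0]]]'

```text
time_s: 18.15
position: [484.3, -45.1, 139.2]
tool_rot: [-0.001, 0.601, 0.799, -0.001]
contact_force: [0.0, -0.1, -0.5]
width: 59.8
```

Run:
```python
from meas import *
from workcell import bot
s=bot.get_state();print(s["time_s"],s["position"],s["contact_force"])
go(485.2,-44.8,80.5,106)
c=bot.capture("scene")
cv2.imwrite("pics/s6.png",cv2.resize(c["image"][140:260,240:360],None,fx=5,fy=5,interpolation=cv2.INTER_CUBIC))
```

```text
18.15 [484.31447237 -45.06808645 139.22223635] [ 0.01183661 -0.07551416 -0.4676423 ]
shift [-0.1, 1.1, 58.7] turn [-0.002, -0.001, 0.002] | yaw now 106.1
rows >= 1.4
```

View pics/s6.png

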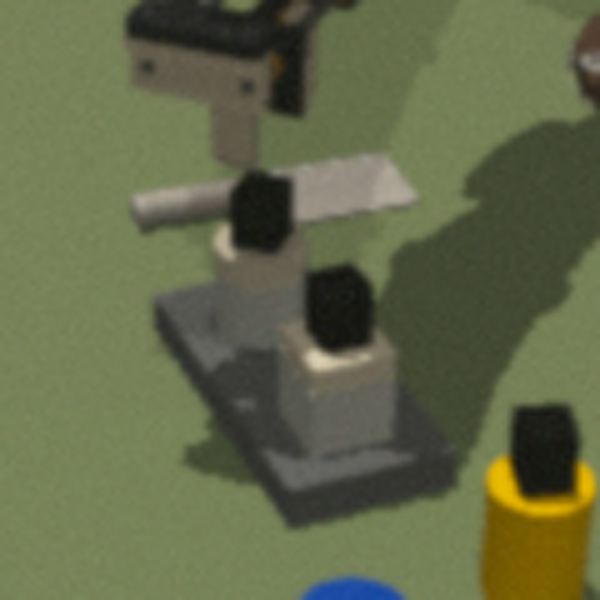

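Both pots stand in their nests: round at (260,270), square at (338,370). Regrasp the heavier round pot.

move_arm --deltas '[[[0, 0.6, 15], [0, 0, 0]], [[0, 0.6, 35], [0, 0, 0]], [[0, 0.6, 50], [0, 0, 0]], [[0, 0.6, 58], [0, 0, 0]], [[0, 0.6, 58], [0, 0, 0]], [[0, 0.6, 58], [0, 0, 0]], [[0, 0.6, 58], [0, 0, 0]]]'

```text
time_s: 18.78
position: [485.9, -44.6, 82.6]
tool_rot: [-0.0, 0.601, 0.799, 0.0]
contact_force: [0.1, 0.5, 0.5]
width: 60.4
```

move_arm --deltas '[[[0, 0, 0], [0, 0, 0]], [[0, 0, 0], [0, 0, 0]], [[0, 0, 0], [0, 0, 0]], [[0, 0, 0], [0, 0, 0]], [[0, 0, 0], [0, 0, 0]], [[0, 0, 0], [0, 0, 0]], [[0, 0, 0], [0, 0, 0]]]' --jaw 20 --newtons 30

```text
time_s: 19.37
position: [485.4, -44.9, 82.1]
tool_rot: [-0.001, 0.601, 0.799, -0.0]
contact_force: [-0.7, 0.4, 2.1]
width: 27.8
```

move_arm --deltas '[[[0, 0, -5], [0, 0, 0]], [[0, 0, -15], [0, 0, 0]], [[0, 0, -30], [0, 0, 0]], [[0, 0, -55], [0, 0, 0]], [[0, 0, -85], [0, 0, 0]], [[0, 0, -108], [0, 0, 0]], [[0, 0, -117], [0, 0, 0]], [[0, 0, -117], [0, 0, 0]], [[0, 0, -117], [0, 0, 0]]]'

```text
time_s: 20.12
position: [485.1, -45.3, 198.5]
tool_rot: [-0.001, 0.601, 0.799, -0.001]
contact_force: [0.3, -0.4, -3.8]
width: 27.7
```

Run:
```python
from meas import *
from workcell import bot
s=bot.get_state();print(s["time_s"],s["position"],s["contact_force"],s["q"],s["width"])
go(536.3,-335.8,199.1,70)
b=(180,155,245,205)
c=pickle.load(open("scene0.pkl","rb"));im=up(c,b);cv2.imwrite("pics/d.png",im)
t=pickle.load(open("top0.pkl","rb"));cv2.imwrite("pics/d2.png",up(t,(350,195,412,255)))
```

```text
20.1167 [485.06368194 -45.25408077 198.49701484] [ 0.25785815 -0.44331219 -3.82914798] [ 0.63162905  0.35690752 -0.82375577  1.88783596  0.30388489  1.02818471
 -0.0401399 ] 27.72100803975461
shift [-293.4, -31.2, -0.6] turn [-0.002, 0.0, 0.629] | yaw now 106.1
rows >= 7.1
```

View pics/d.png

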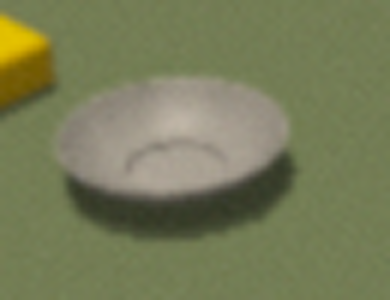

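View pics/d2.png

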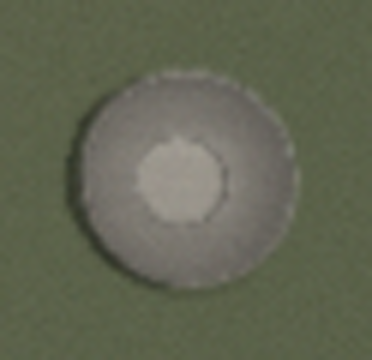

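The steel dish is opaque grey, with its rim centre near px (381,225) top and (209,178) scene. The transparent glass dish is elsewhere. Move over it.

Run:
```python
from meas import *
c=pickle.load(open("scene0.pkl","rb"));t=pickle.load(open("top0.pkl","rb"))
print(ray(t,[(381.4,224.8)],25),ray(c,[(208.8,177.8)],25))
```

```text
[[ 534.17602841 -337.23755852   25.        ]] [[ 538.22984388 -332.62036027   25.        ]]
```

move_arm --deltas '[[[-15, -2, 0], [0, 0, 0.03]], [[-45, -5, 0], [0, 0, 0.09]], [[-80, -9, 0], [0, 0, 0.17]], [[-115, -12, 0], [0, 0, 0.25]], [[-150, -16, 0], [0, 0, 0.33]], [[-185, -20, 0], [0, 0, 0.41]], [[-220, -24, 0], [0, 0, 0.49]], [[-252, -27, 0], [0, 0, 0.56]], [[-278, -30, 0], [0, 0, 0.61]], [[-293, -31, -0.6], [0, 0, 0.629]]]'

```text
time_s: 20.95
position: [534.9, -339.7, 196.2]
tool_rot: [-0.002, 0.821, 0.571, -0.002]
contact_force: [0.8, 0.5, -4.2]
width: 27.7
```

move_arm --deltas '[[[0, 0, 0], [0, 0, 0]], [[0, 0, 0], [0, 0, 0]], [[0, 0, 0], [0, 0, 0]], [[0, 0, 0], [0, 0, 0]], [[0, 0, 0], [0, 0, 0]]]'

```text
time_s: 21.37
position: [536.8, -333.8, 199.0]
tool_rot: [-0.001, 0.818, 0.575, -0.001]
contact_force: [-0.0, -0.4, -3.6]
width: 27.9
```

Run:
```python
from meas import *
from workcell import bot
s=bot.get_state();print(s["time_s"],s["position"],s["contact_force"],s["q"],s["width"])
go(536,-336,199.1,70)
c=bot.capture("scene");t=bot.capture("top")
cv2.imwrite("pics/f.png",np.hstack([cv2.resize(c["image"][100:230,150:345],None,fx=4,fy=4,interpolation=cv2.INTER_CUBIC)]))
cv2.imwrite("pics/ft.png",t["image"])
```

```text
21.3667 [ 536.84648369 -333.82505701  198.98172951] [-0.01892059 -0.43333795 -3.62496167] [ 0.83857751  0.53519055 -0.55996719  1.5519625   0.30190079  1.14401954
 -0.13108228] 27.93950831240538
shift [-2.3, -0.1, -0.1] turn [-0.002, -0.0, 0.003] | yaw now 70.2
rows >= 0.1
```

View pics/f.png

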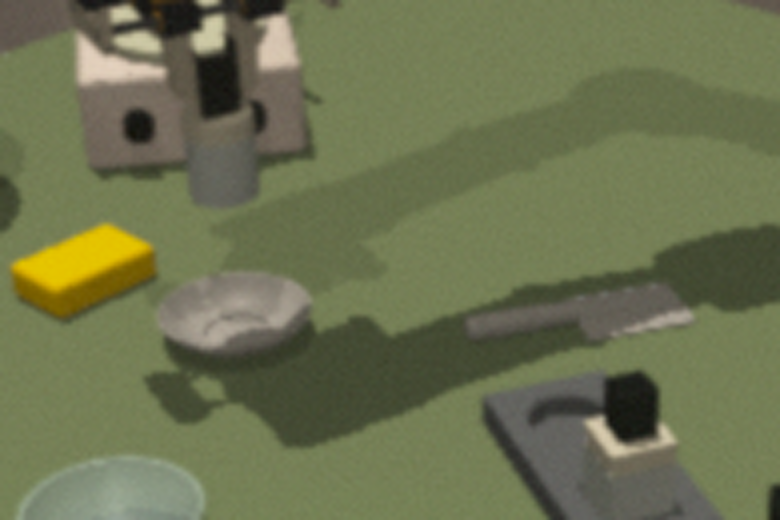

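The round pot is held upright above the dish at (222,170), the square pot is still in its nest at (630,430), and the round nest is empty. A small trim, then settle.

move_arm --deltas '[[[-1, 0, 0], [-0.002, 0, 0]], [[-1, 0, 0], [-0.002, 0, 0]], [[-1, 0, 0], [-0.002, 0, 0]], [[-1, 0, 0], [-0.002, 0, 0]], [[-1, 0, 0], [-0.002, 0, 0]], [[-1, 0, 0], [-0.002, 0, 0]], [[-1, 0, 0], [-0.002, 0, 0]], [[-1, 0, 0], [-0.002, 0, 0]], [[-1, 0, 0], [-0.002, 0, 0]], [[-1, 0, 0], [-0.002, 0, 0]]]'

```text
time_s: 22.3
position: [536.6, -335.9, 199.3]
tool_rot: [0.0, 0.819, 0.574, 0.0]
contact_force: [0.9, -0.3, -4.0]
width: 28.0
```

Run:
```python
from meas import *
from workcell import bot
s=bot.get_state();print(s["time_s"],s["position"],s["contact_force"],s["width"],np.abs(s["joint_velocities"]).max(), "underside",s["position"][2]-74.1)
c=bot.capture("scene")
b=(185,125,225,160);im=up(c,b,10);cv2.imwrite("pics/g.png",im)
print(proj(c,[(536.5,-335,125)]))
```

```text
22.3 [ 536.61350246 -335.91204075  199.31824251] [ 0.88945924 -0.26450709 -3.99422242] 27.99266913798642 0.003236003852932356 underside 125.21824250771198
[[205.69168835 148.26394264]]
```

View pics/g.png

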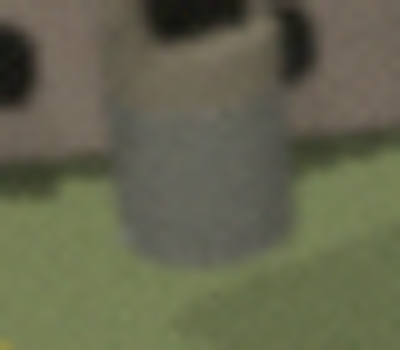

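The underside centre is at about px (205.5,149), against a predicted (205.7,148.3). The pot is upright and still, with its underside 100 mm above the rim.

```bash
python3 -c "
from workcell import bot
print(bot.sign_off())"
```

```text
the job is handed in; nothing more can be done
None
```

I set both pots down and released them in their matching nests, square first, then round. On lifting, the square pot read about 2.0 N and the round pot about 4.0 N, so the round pot is the heavier. I took the round pot out again and handed the job in at about 22 s, holding it upright over the middle of the steel dish.

**Last checks:**
- **Held pot:** the tool centre was at (536.6, -335.9) mm with the arm still. The pot's underside was at about z = 125 mm, 100 mm above the rim. The grip reading was 28.0 mm with about 4 N hanging from it.
- **Rest of the bench:** the last wide picture showed the square pot standing in its nest. I saw no sign that the other things, including the yellow look-alike, had been disturbed.

**Disagreements:**
- **Dish centre:** the two cameras differed by about 4–5 mm in each direction, at (534, -337) and (538, -333), so I used a point between them.
- **Round pot placement:** there was a brief sideways force of about 2.6 N as the pot entered its nest, probably a light touch on the wall. It still seated cleanly.

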